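Rack the cooling sheet above the one already in

TASK

Put the wider of the two loose cooling sheets away in the steel rack: slide it onto the pair of rails directly above the sheet that is already in there, flat on both rails and pushed back to the stops, and let go. Leave the narrow sheet lying where it is.

Things in the scene. Friction and masses are not known exactly. Their poses are not given: they have to be found in the camera images.
- wide_grip (a point): Wide loose aluminium sheet, flat on the table: 150 (x) by 184 mm (y), 3 mm thick, rim 8 mm high, about 0.3 kg, alike at both ends. An upright wooden grip stands across its middle, 12 mm thick in x, 70 mm long in y, 3 to 47 mm above the underside: pinch it from above across the 12 mm. Point: centre of this grip, 25 mm above the underside, over the sheet's centre; z up.
- narrow_grip (a point): Narrow loose sheet, 150 (x) by 120 mm (y), otherwise like the wide one with the same grip; too narrow for the rails. Point: centre of its grip, 25 mm above its underside. The two loose sheets may have changed places.
- rails: Fixed rails of the rack, height differs: 3 pairs 60 mm apart. Lowest pair holds a sheet like the wide one; the others are empty. Origin: midway between the lowest rails at their upper faces. x points to the back; sheets enter at the -x end, which faces the robot. Ledges: x -80 to 80, |y| 78 to 104 mm, 4 mm thick; walls at |y| = 104. Stops at x = +75, so a wide sheet fully home is centred at x = y = 0.
- cooling_rack: The fixed dark steel frame that carries the rails (same x and y axes; origin on the table under the rails' origin). Posts and side bars at |y| = 110 to 121 mm reach 208 mm above the table. Nothing spans from side to side above the racked sheet, so fingers can move between the ledges, along the rack, with a sheet.

How it is judged:
By the outcome, as a careful person would: the job done as asked, in the order asked, and still so for the second after the job is handed in, with the robot touching nothing.
It also fails if it takes over 51 s, if anything falls off the work surface, if the arm or the gripper's body presses on something with over 40 N, if the wrist force passes 120 N, or if a joint passes its speed limit or range.

ROBOT

A 6-joint arm with a two-finger parallel gripper is mounted at the origin on a cart in front of the work surface, level with it; the furniture and walls round the work are solid. World frame = base frame: x ahead of the robot, y to its left, z up, the work surface at z = 0. Lengths are in m, angles in degrees, forces in N, time in s.
With the tool pointing down it reaches from about 0.425 to 1.125 m from the base axis. Payload 14.9 kg.
Tool frame: the origin (TCP) lies midway between the tips of the shut fingers; the grasp point (between the pads) lies 19 mm behind it; x points along the fingers, y is the direction in which the jaws open and shut, and the axes are right-handed (so a half turn about x gives the same grasp; the last joint's range is limited). The gripper opens to 91 mm and grips with 3 to 60 N. Pads are 32 mm wide; open, the fingers measure 118 mm over their backs; the gripper's body (76 mm by 178 mm) begins 60 mm behind the grasp point.
Start: joints at [-74.731, 21.709, 99.362, -0, 58.929, -1.908], TCP at [0.207, -0.669, 0.214] pointing down, gripper open.
Joint ranges: [-158.91, 158.91], [-42.39, 125.64], [0.06, 152.35], [-60.88, 240.88], [17.5, 164.5], [-176.32, 176.32]. Speed limits (degrees/s): [108.29, 108.29, 136.94, 180, 180, 180].

INTERFACE

Orientations are given as [roll, pitch, yaw] about the fixed x, y, z axes, in that order (R = Rz(yaw) Ry(pitch) Rx(roll)).
In Python, from bench import ctrl gives the robot as it stands.
- The arm moves only by the tool servo_tool, never from a script. Its argument "targets" is one flat list of numbers, 7 for each row, row after row: the shift along the tool's x, y, z in cm, then the turn, a rotation vector about the tool's x, y, z in rad, then the opening, from 0 (shut) to 1 (fully open). In form: [tx, ty, tz, ax, ay, az, gripper, tx, ty, tz, ax, ay, az, gripper, ...]. A call has exactly 5 rows; each row shifts and turns the commanded pose from where the row before left it, along the tool's axes as they then stand; what a row does not reach is not made up. A row lasts 1/10 s, in which the tool goes at most 50 mm and 8.59 degrees, less where a joint would pass 70% of its speed; a pose out of reach is approached as far as the arm can. A call is refused whole if a number of a shift passes 5 or a number of a turn 0.15, either way. A call with a gripper value outside its range is refused whole. The fingers move at their own pace and stop on an object; "squeeze" is the grip in N (left out, the last holds). Time passes only in rows, so rows that do not move let the fingers close, or fill a call up. It gives the time, the measured TCP pose, the force and the opening at its end, in the units of the state.
- ctrl.read_state(): the state, without advancing time (a new reading comes with each control period).
- ctrl.snapshot(name): name is "scene" or "top" or "wrist"; returns the picture (400x640x3 uint8, red, green, blue); there is no depth.
- ctrl.camera_info(name): a dict with "fx", "fy", "cx", "cy" (pixels), "pose" (4x4, takes a point from camera to world coordinates); the wrist camera has in their place "hand_eye" (4x4, takes a point from camera to tool coordinates, whose origin is the TCP and whose axes are the tool frame's). Camera axes: x right, y down, z forward; pixel columns grow to the right and rows downward; lengths in m; the calibration is good to about 2 mm. A picture is of the moment at which its call begins: read the wrist's pose just before it. camera_info takes no time and is no camera call.
- ctrl.job_done(): hands the job in, once; it reports no verdict.
The state is a dict: "t": time; "joint_positions": joint angles; "joint_velocities": joint speeds; "joint_torque": joint torques, N m; "position": TCP position; "tool_rot": TCP orientation; "contact_force": force on the tool from outside, world axes, zero at the start; "moment": the same for the moment, N m; "width": finger opening in m.
Only numpy, scipy, OpenCV 4.12 (cv2) and the standard library are available. Lean on these libraries where they do the work, as an engineer would, in place of code of your own. Each camera call takes 0.05 s, during which the arm holds its last target. There are 200 camera calls.

## Working session

There is one attempt and no reset: what is moved stays moved. The work goes in short steps, Python scripts to look and compute and a tool call to move; the robot and the scene stay as the last step left them, time stands still between calls to the robot, and variables do not carry over. Pictures are saved under pics/ and viewed, about 8 in all and at most 12, crops included, and the job is handed in when it is done.

Besides the shell and the picture viewer there is one more tool, called after ">>>" as name(argument=value, ...) on one line, values as JSON. servo_tool: Moves the arm, as the interface text tells. Its arguments: {"type":"object","properties":{"targets":{"type":"array","items":{"type":"number"}},"squeeze":{"type":"number"}},"required":["targets"]}

```bash
ls; mkdir -p pics; python3 - <<'E'
from bench import ctrl
import cv2,json,numpy as np
s=ctrl.read_state();print(s['t'],s['position'],s['tool_rot'],s['width'])
for n in ['scene','top']:
    im=ctrl.snapshot(n);cv2.imwrite(f'pics/{n}0.png',im[:,:,::-1])
    c=ctrl.camera_info(n);print(n,{k:np.round(v,4).tolist() for k,v in c.items() if not isinstance(v,str)})
c=ctrl.camera_info('wrist');print({k:np.round(v,4).tolist() for k,v in c.items() if not isinstance(v,str)})
E
```

```text
pics
0.0 [ 0.20662849 -0.66840406  0.21329041] [-90.78615214  89.93941547 106.39190159] 0.09096362531198794
scene {'fx': 396.8026, 'fy': 396.8026, 'cx': 318.6644, 'cy': 204.3117, 'pose': [[0.8483, 0.4604, -0.2614, 0.8064], [0.5295, -0.7407, 0.4136, -0.3778], [-0.0032, -0.4893, -0.8721, 0.8239], [0.0, 0.0, 0.0, 1.0]]}
top {'fx': 370.0107, 'fy': 370.0107, 'cx': 324.2743, 'cy': 195.237, 'pose': [[0.0096, -0.9849, 0.1726, 0.3952], [-0.9999, -0.0103, -0.0031, 0.0069], [0.0049, -0.1726, -0.985, 1.0223], [0.0, 0.0, 0.0, 1.0]]}
{'fx': 285.374, 'fy': 285.374, 'cx': 318.7977, 'cy': 200.6809, 'hand_eye': [[-0.0003, -0.2684, 0.9633, -0.1703], [1.0, 0.0002, 0.0004, 0.0014], [-0.0003, 0.9633, 0.2684, -0.0755], [0.0, 0.0, 0.0, 1.0]]}
```

View pics/scene0.png

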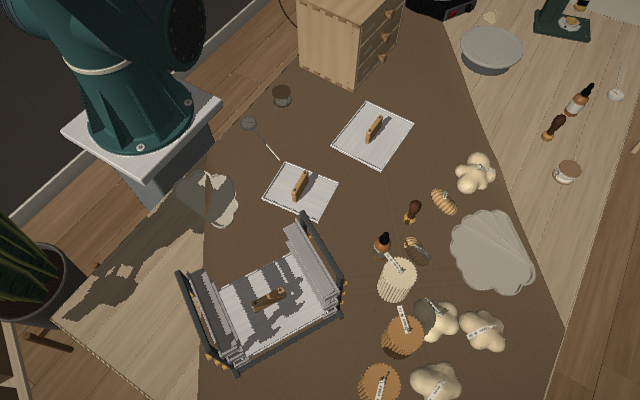

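View pics/top0.png

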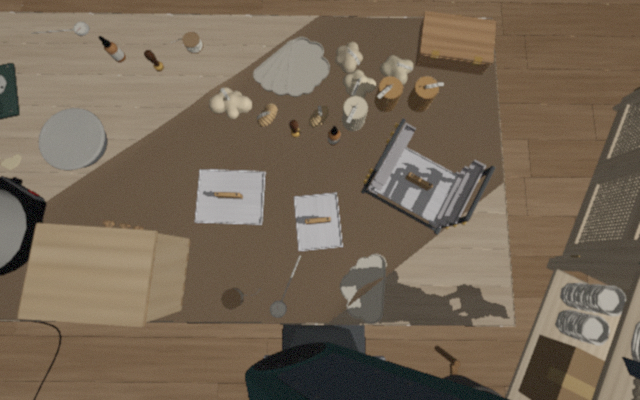

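Top view: wide sheet near (230,197), narrow near (318,221), rack near (428,180) with its open end toward the lower left. Next I'll zoom in on the rack and measure the sheet.

```bash
cat > h.py <<'E'
import numpy as np,cv2
from bench import ctrl
from scipy.spatial.transform import Rotation as R
def cam(n):
    c=ctrl.camera_info(n); return c
def pose(n,tool=None):
    c=cam(n)
    return np.array(c['pose']) if n!='wrist' else tool@np.array(c['hand_eye'])
def tool():
    s=ctrl.read_state();T=np.eye(4);T[:3,:3]=R.from_euler('xyz',s['tool_rot'],degrees=True).as_matrix();T[:3,3]=s['position'];return T
def ray(n,uv,P):
    c=cam(n);d=P[:3,:3]@np.array([(uv[0]-c['cx'])/c['fx'],(uv[1]-c['cy'])/c['fy'],1.]);return P[:3,3],d
def onz(n,uv,z,P=None):
    P=pose(n) if P is None else P
    o,d=ray(n,uv,P);return o+d*(z-o[2])/d[2]
def proj(n,p,P):
    c=cam(n);q=P[:3,:3].T@(np.array(p)-P[:3,3]);return np.array([c['fx']*q[0]/q[2]+c['cx'],c['fy']*q[1]/q[2]+c['cy']])
E
python3 - <<'E'
from h import *
a=cv2.imread('pics/scene0.png')[200:380,170:360];b=cv2.imread('pics/top0.png')[115:235,360:500]
a=cv2.resize(a,(396,375),interpolation=cv2.INTER_CUBIC) if 0 else cv2.resize(a,None,fx=2.1,fy=2.1,interpolation=cv2.INTER_CUBIC)
b=cv2.resize(b,None,fx=2.8,fy=2.8,interpolation=cv2.INTER_CUBIC)
H=max(a.shape[0],b.shape[0]);o=np.zeros((H,a.shape[1]+b.shape[1],3),np.uint8);o[:a.shape[0],:a.shape[1]]=a;o[:b.shape[0],a.shape[1]:]=b
cv2.imwrite('pics/zoom.png',o);print(a.shape,b.shape)
for n in ['scene','top']:
    im=cv2.imread(f'pics/{n}0.png');hsv=cv2.cvtColor(im,cv2.COLOR_BGR2HSV)
    box={'scene':(250,95,420,225),'top':(185,160,350,260)}[n]
    m=((hsv[...,1]<40)&(hsv[...,2]>120)).astype(np.uint8);k=np.zeros_like(m);k[box[1]:box[3],box[0]:box[2]]=1
    m=cv2.morphologyEx(m*k,cv2.MORPH_CLOSE,np.ones((7,7)))
    for c in cv2.findContours(m,0,2)[0]:
        if cv2.contourArea(c)<500: continue
        h=cv2.convexHull(c)[:,0].astype(float)
        w=np.array([onz(n,p,0.006)[:2] for p in h])
        (cx,cy),(w1,h1),an=cv2.minAreaRect((w*1000).astype(np.float32))
        print(n,'sheet',round(cx),round(cy),round(w1),round(h1),round(an,1))
    m=cv2.inRange(hsv,(5,90,60),(22,255,255))*k
    for c in cv2.findContours(m,0,2)[0]:
        if cv2.contourArea(c)<40: continue
        (cx,cy),s,an=cv2.minAreaRect(c);p=onz(n,(cx,cy),.035);print(n,'grip',round(cx),round(cy),s,p.round(4))
E
```

```text
(378, 399, 3) (336, 392, 3)
scene sheet 500 6 157 152 6.6
scene sheet 569 264 190 150 88.8
scene grip 300 186 (8.988122940063477, 32.520660400390625) [0.5061 0.0156 0.035 ]
scene grip 334 160 (129.0, 169.0) [0.5364 0.1228 0.035 ]
top sheet 491 20 174 125 6.1
top sheet 568 265 189 154 88.7
top grip 317 220 (4.079652309417725, 24.179405212402344) [0.5009 0.0225 0.035 ]
top grip 228 195 (4.0, 26.0) [0.5662 0.2642 0.035 ]
```

View pics/zoom.png

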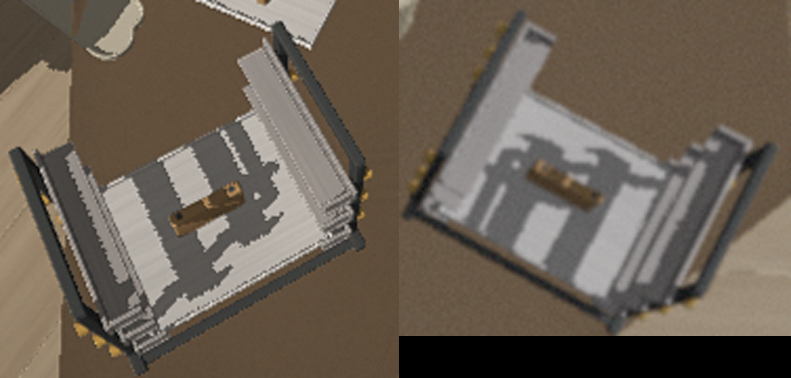

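The rack opens toward the robot at about -27° yaw, and both loose sheets are located. I'll estimate the rack pose from the bar tops (z = 0.208) and triangulate the racked grip.

```bash
python3 - <<'E'
from h import *
S=lambda x,y:(x/2.1+170,y/2.1+200); T=lambda x,y:((x-399)/2.8+360,y/2.8+115)
pts={'scene':dict(LF=S(278,28),LB=S(360,240),RF=S(15,152),RB=S(140,368)),'top':dict(LF=T(411,213),LB=T(520,15),RF=T(615,327),RB=T(772,148))}
for n in pts:
    w={k:onz(n,v,.208)[:2] for k,v in pts[n].items()}
    print(n,{k:v.round(3).tolist() for k,v in w.items()},'c',np.mean(list(w.values()),0).round(3))
    for a,b in (('LF','LB'),('RF','RB')): d=w[b]-w[a];print(a,np.linalg.norm(d).round(3),np.degrees(np.arctan2(d[1],d[0])).round(1))
    d=(w['LF']+w['LB']-w['RF']-w['RB'])/2;print('across',np.linalg.norm(d).round(3),np.degrees(np.arctan2(d[1],d[0])).round(1)-90)
def tri(a,b):
    o1,d1=ray('scene',a,pose('scene'));o2,d2=ray('top',b,pose('top'))
    s=np.linalg.lstsq(np.c_[d1,-d2],o2-o1,rcond=None)[0];p,q=o1+d1*s[0],o2+d2*s[1];return (p+q)/2,np.linalg.norm(p-q)
for k in pts['scene']: print(k,tri(pts['scene'][k],pts['top'][k]))
E
```

```text
scene {'LF': [0.607, -0.116], 'LB': [0.754, -0.232], 'RF': [0.494, -0.315], 'RB': [0.671, -0.386]} c [ 0.631 -0.262]
LF 0.187 -38.2
RF 0.191 -22.0
across 0.202 -29.200000000000003
top {'LF': [0.548, -0.085], 'LB': [0.716, -0.177], 'RF': [0.459, -0.245], 'RB': [0.605, -0.378]} c [ 0.582 -0.221]
LF 0.191 -28.7
RF 0.198 -42.5
across 0.206 -29.1
LF (array([ 0.57212725, -0.08764412,  0.1229515 ]), np.float64(0.021145133500946066))
LB (array([ 0.75039381, -0.20378736,  0.10920455]), np.float64(0.012808309870649194))
RF (array([ 0.45652275, -0.29054668,  0.11101842]), np.float64(0.03665700791282223))
RB (array([ 0.6386543 , -0.40141075,  0.12658485]), np.float64(0.03932101840324168))
```

```bash
cat >> h.py <<'E'
def goal(p,y):
    """tool pointing down, tool y along heading y deg -> total shift in tool axes (cm), turn rotvec"""
    T=tool();a=np.radians(y);Y=np.array([np.cos(a),np.sin(a),0]);X=np.array([0,0,-1.]);G=np.c_[X,Y,np.cross(X,Y)]
    sh=T[:3,:3].T@(np.array(p)-T[:3,3])*100;rv=R.from_matrix(T[:3,:3].T@G).as_rotvec()
    print('shift cm',sh.round(2),'turn',rv.round(3))
E
python3 - <<'E'
from h import *
T=tool();print(T.round(3))
for y in (-30,150): goal((.50,-.22,.42),y)
E
```

```text
[[-0.     0.295 -0.955  0.207]
 [ 0.001 -0.955 -0.295 -0.668]
 [-1.    -0.001 -0.     0.213]
 [ 0.     0.     0.     1.   ]]
shift cm [-20.63 -34.2  -41.27] turn [-0.747 -0.     0.001]
shift cm [-20.63 -34.2  -41.27] turn [2.394e+00 1.000e-03 0.000e+00]
```

>>> servo_tool(targets=[-3.5,-1.8,-3,0,0,0,1,-3.5,-1.8,-3,0,0,0,1,-3.5,-1.8,-3,0,0,0,1,-3.5,-1.8,-3,0,0,0,1,-3.5,-1.8,-3,0,0,0,1])

```text
t: 0.6
position: [0.3241, -0.5371, 0.3901]
tool_rot: [-81.2, 90.0, 116.0]
contact_force: [-0.3, -1.0, -0.3]
width: 0.0911
```

>>> servo_tool(targets=[-0.2,-2.35,-3.8,0,0,0,1,-0.2,-2.35,-3.8,0,0,0,1,-0.2,-2.35,-3.8,0,0,0,1,-0.2,-2.35,-3.8,0,0,0,1,-0.2,-2.35,-3.8,0,0,0,1])

```text
t: 1.1
position: [0.4711, -0.3685, 0.3989]
tool_rot: [-55.2, 90.0, 142.0]
contact_force: [0.9, -0.4, -0.2]
width: 0.0911
```

>>> servo_tool(targets=[-0.2,-2.35,-3.8,-0.149,0,0,1,-0.2,-1.76,-4.11,-0.149,0,0,1,-0.2,-1.13,-4.32,-0.149,0,0,1,-0.2,-0.48,-4.44,-0.149,0,0,1,-0.2,0.19,-4.46,-0.149,0,0,1])

```text
t: 1.6
position: [0.6179, -0.2001, 0.4088]
tool_rot: [-79.3, 90.0, 161.0]
contact_force: [-0.1, -0.8, -0.5]
width: 0.0912
```

```bash
python3 - <<'E'
from h import *
s=ctrl.read_state();print(s['t'],s['position'],s['tool_rot'],np.abs(s['joint_velocities']).max(),s['joint_positions'])
im=ctrl.snapshot('wrist');T=tool();print(T.round(3));s=ctrl.read_state();print(s['position'],s['tool_rot'],np.abs(s['joint_velocities']).max())
im=ctrl.snapshot('wrist');T=tool();np.save('T1.npy',T);print(T.round(3))
cv2.imwrite('pics/w1.png',im[:,:,::-1])
cv2.imwrite('pics/w1z.png',cv2.resize(im[:,:,::-1],(800,500),interpolation=cv2.INTER_CUBIC))
E
```

```text
1.6 [ 0.61791364 -0.2000961   0.408782  ] [-79.25408037  89.97861194 160.96540314] 47.479968510275 [-1.99989614e+01  7.64776040e+00  9.63711166e+01 -3.70988686e-04
  7.60025080e+01  9.78164492e+00]
[[ 0.001  0.874 -0.487  0.621]
 [ 0.001 -0.487 -0.874 -0.196]
 [-1.     0.    -0.002  0.409]
 [ 0.     0.     0.     1.   ]]
[ 0.62102377 -0.19622424  0.40886278] [179.48357515  89.90434635  60.37194256] 8.114258435238748
[[-0.     0.869 -0.495  0.619]
 [ 0.001 -0.495 -0.869 -0.198]
 [-1.    -0.    -0.001  0.409]
 [ 0.     0.     0.     1.   ]]
```

View pics/w1z.png

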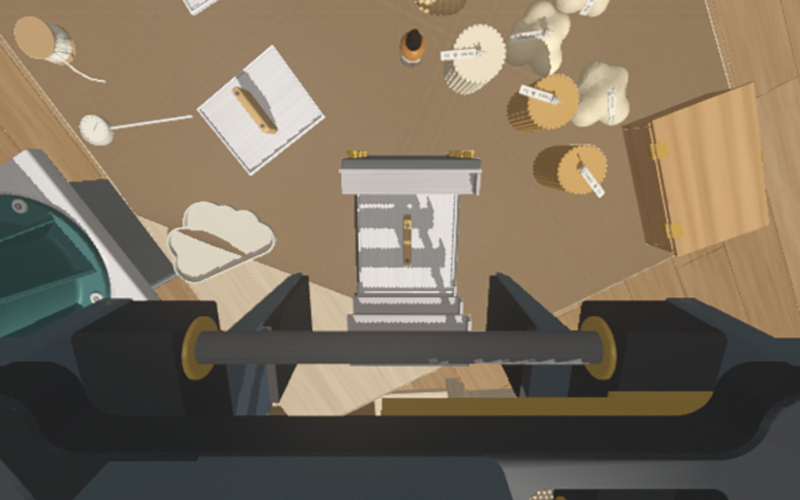

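```bash
python3 - <<'E'
import cv2
im=cv2.imread('pics/w1.png')[115:265,260:400]
cv2.imwrite('pics/w1c.png',cv2.resize(im,None,fx=4,fy=4,interpolation=cv2.INTER_CUBIC))
E
```

```text
(no output)
```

View pics/w1c.png

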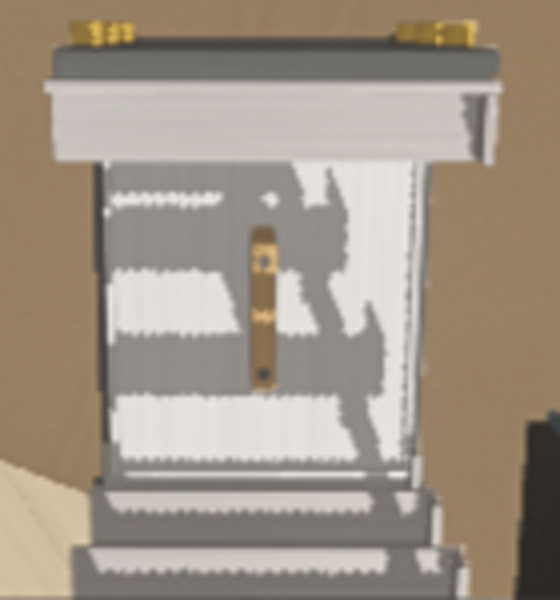

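Wrist view, with the rack nearly square to the camera: the ledge inner corners and the racked grip's ends are clear. I'll fit the rack pose to those points.

```bash
python3 - <<'E'
from h import *
from scipy.optimize import least_squares
T=np.load('T1.npy');P=pose('wrist',T)
obs=[((-80,78,120),(52,160)),((80,78,120),(492,162)),((-80,-78,120),(72,547)),((80,-78,120),(465,547)),((-80,-78,60),(92,490)),((80,-78,60),(437,490)),((0,35,47),(263,228)),((0,-35,47),(263,388))]
def world(q,l):
    x,y,a,r=q;c,s=np.cos(a),np.sin(a);l=np.array(l)/1000;return np.array([x+c*l[0]-s*l[1],y+s*l[0]+c*l[1],r+l[2]])
def f(q): return np.concatenate([proj('wrist',world(q,l),P)-(np.array(o)/4+[260,115]) for l,o in obs])
s=least_squares(f,[.62,-.25,-.5,.06],loss='soft_l1',x_scale=[.01,.01,.02,.01])
print(s.x.round(4),np.degrees(s.x[2]).round(2));print(f(s.x).reshape(-1,2).round(1).tolist())
print('bar z',(s.x[3]+.12).round(3))
E
```

```text
[ 0.6064 -0.2498 -0.5175  0.0356] -29.65
[[0.5, -0.2], [-0.9, -0.6], [-0.4, -0.0], [0.1, -0.0], [-0.9, -0.3], [0.7, -0.3], [0.6, 2.7], [0.3, 0.6]]
bar z 0.156
```

>>> servo_tool(targets=[1.6,-2.72,-3.76,-0.124,0,0,1,1.6,-2.23,-4.07,-0.124,0,0,1,1.6,-1.71,-4.31,-0.124,0,0,1,1.6,-1.16,-4.49,-0.124,0,0,1,1.6,-0.6,-4.6,0,0,0,1])

```text
t: 2.2
position: [0.5932, 0.0302, 0.3282]
tool_rot: [-68.1, 90.0, -159.7]
contact_force: [0.7, 0.8, -0.6]
width: 0.0912
```

>>> servo_tool(targets=[1.6,-0.6,-4.6,0,0,0,1,1.6,-0.6,-4.6,0,0,0,1,1.6,-0.6,-4.6,0,0,0,1,1.6,-0.6,-4.6,0,0,0,1,1.6,-0.6,-4.6,0,0,0,1])

```text
t: 2.7
position: [0.5703, 0.2611, 0.2482]
tool_rot: [-24.0, 90.0, -115.8]
contact_force: [1.4, -0.2, 0.7]
width: 0.0913
```

```bash
python3 - <<'E'
from h import *
ctrl.snapshot('wrist');ctrl.snapshot('wrist')
T=tool();im=ctrl.snapshot('wrist');np.save('T2.npy',T);print(T.round(3))
cv2.imwrite('pics/w2.png',im[:,:,::-1])
goal((.567,.265,.006),-1.3)
E
```

```text
[[-0.003  1.    -0.028  0.569]
 [-0.001 -0.028 -1.     0.263]
 [-1.    -0.003  0.001  0.246]
 [ 0.     0.     0.     1.   ]]
shift cm [24.14 -0.23 -0.4 ] turn [-0.005  0.001  0.002]
```

View pics/w2.png

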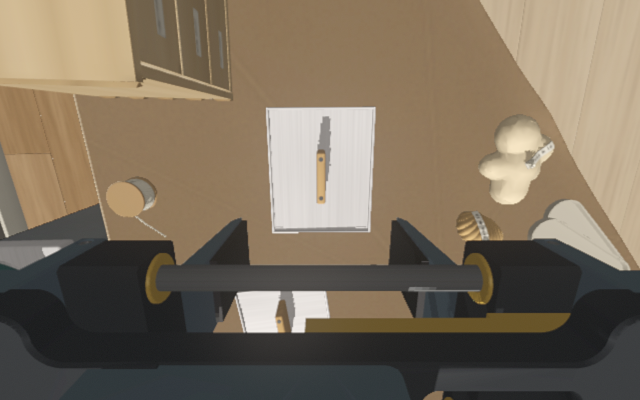

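The wide sheet spans (267,107) to (371,232), with its grip from (321,151) to (321,203). Computing the correction.

```bash
python3 - <<'E'
from h import *
P=pose('wrist',np.load('T2.npy'))
c=[onz('wrist',p,.008,P) for p in ((267,107),(375,107),(371,232),(273,233))]
print(np.round(c,3).tolist(),np.mean(c,0).round(4))
im=cv2.imread('pics/w2.png');hsv=cv2.cvtColor(im,cv2.COLOR_BGR2HSV)
m=cv2.inRange(hsv,(5,80,60),(25,255,255));k=np.zeros_like(m);k[115:225,280:365]=1
ct=max(cv2.findContours(m*k,0,2)[0],key=cv2.contourArea);r=cv2.minAreaRect(ct);print(r)
b=cv2.boundingRect(ct);x,y,w,h=b
a,d=[onz('wrist',p,.047,P) for p in ((x+w/2,y),(x+w/2,y+h))];print(b,a.round(4),d.round(4),((a+d)/2).round(4))
E
```

```text
[[0.501, 0.357, 0.008], [0.648, 0.353, 0.008], [0.646, 0.171, 0.008], [0.496, 0.173, 0.008]] [0.5726 0.2639 0.008 ]
((320.5, 176.5), (53.0, 7.0), 90.0)
(317, 150, 8, 54) [0.5726 0.3014 0.047 ] [0.5708 0.2293 0.047 ] [0.5717 0.2654 0.047 ]
```

>>> servo_tool(targets=[4.6,0.1,-0.1,0,0,0,1,4.6,0.1,-0.1,0,0,0,1,4.6,0,0,0,0,0,1,4,0,0,0,0,0,1,3,0,0,0,0,0,1])

```text
t: 3.35
position: [0.5725, 0.2598, 0.0388]
tool_rot: [-60.5, 89.9, -152.3]
contact_force: [0.3, 0.1, 0.7]
width: 0.0909
```

>>> servo_tool(targets=[2,0,0,0,0,0,1,0.9,0,0,0,0,0,1,0,0,0,0,0,0,0.6,0,0,0,0,0,0,0.4,0,0,0,0,0,0,0.1], squeeze=45)

```text
t: 3.85
position: [0.5739, 0.2618, 0.0134]
tool_rot: [113.8, 89.9, 22.0]
contact_force: [-0.1, -0.1, -0.3]
width: 0.0702
```

>>> servo_tool(targets=[0,0,0,0,0,0,0,0,0,0,0,0,0,0,0,0,0,0,0,0,0,0,0,0,0,0,0,0,0,0,0,0,0,0,0], squeeze=45)

```text
t: 4.35
position: [0.573, 0.2618, 0.012]
tool_rot: [-63.1, 90.0, -154.9]
contact_force: [0.6, 0.1, -0.4]
width: 0.0298
```

>>> servo_tool(targets=[0,0,0,0,0,0,0,0,0,0,0,0,0,0,0,0,0,0,0,0,0,0,0,0,0,0,0,0,0,0,0,0,0,0,0])

```text
t: 4.85
position: [0.5727, 0.2617, 0.0118]
tool_rot: [-72.2, 90.0, -163.9]
contact_force: [-2.5, 0.7, 1.3]
width: 0.0121
```

```bash
python3 - <<'E'
from h import *
s=ctrl.read_state();print(s['t'],s['width'],s['joint_positions']);print(tool().round(4))
a=np.radians(-29.65);u=np.array([np.cos(a),np.sin(a)])
for x in (-.19,-.17): 
  p=np.array([.6064,-.2498])+x*u;print(x,p.round(4));goal((*p,.125),-29.65)
E
```

```text
4.85 0.01212140699926345 [2.24352959e+01 3.21988108e+01 1.10179346e+02 6.15431454e-03
 3.76555474e+01 2.41493586e+01]
[[-6.000e-04  9.995e-01 -3.000e-02  5.727e-01]
 [-2.000e-04 -3.000e-02 -9.995e-01  2.617e-01]
 [-1.000e+00 -6.000e-04  2.000e-04  1.180e-02]
 [ 0.000e+00  0.000e+00  0.000e+00  1.000e+00]]
-0.19 [ 0.4413 -0.1558]
shift cm [-11.3  -11.89  42.13] turn [0.487 0.    0.001]
-0.17 [ 0.4587 -0.1657]
shift cm [-11.3  -10.12  43.06] turn [0.487 0.    0.001]
```

>>> servo_tool(targets=[-1,0,0,0,0,0,0,-2,0,0,0,0,0,0,-3,0,0,0,0,0,0,-3,0,0,0,0,0,0,-2.2,0,0,0,0,0,0])

```text
t: 5.35
position: [0.5735, 0.2619, 0.1264]
tool_rot: [112.4, 89.9, 20.7]
contact_force: [1.0, -0.0, -3.9]
width: 0.0118
```

>>> servo_tool(targets=[0,-1.19,4.21,0.122,0,0,0,0,-0.67,4.32,0.122,0,0,0,0,-0.14,4.37,0.122,0,0,0,0,0.4,4.36,0.122,0,0,0,0,0.92,4.28,0,0,0,0])

```text
t: 5.85
position: [0.5065, 0.0517, 0.1245]
tool_rot: [118.0, 90.0, -1.9]
contact_force: [1.4, -0.3, -4.6]
width: 0.0121
```

>>> servo_tool(targets=[0,0.92,4.28,0,0,0,0,0,0.92,4.28,0,0,0,0,0,0.92,4.28,0,0,0,0,0,0.92,4.28,0,0,0,0,0,0.92,4.28,0,0,0,0])

```text
t: 6.35
position: [0.4405, -0.1573, 0.1246]
tool_rot: [93.7, 89.9, -26.0]
contact_force: [0.1, 1.6, -4.3]
width: 0.0114
```

```bash
python3 - <<'E'
from h import *
for i in range(4): ctrl.snapshot('wrist')
T=tool();im=ctrl.snapshot('wrist');np.save('T3.npy',T);s=ctrl.read_state();print(s['t'],s['width'],s['contact_force']);print(T.round(4))
cv2.imwrite('pics/w3.png',im[:,:,::-1]);cv2.imwrite('pics/w3z.png',cv2.resize(im[:330,150:470,::-1],None,fx=1.8,fy=1.8,interpolation=cv2.INTER_CUBIC))
a=np.radians(-29.65);u=np.array([np.cos(a),np.sin(a)]);d=T[:2,3]-[.6064,-.2498];print('rack xy',d@u,d@[-u[1],u[0]],'heading',np.degrees(np.arctan2(T[1,1],T[0,1])))
E
```

```text
6.6 0.011915123155979479 [ 0.34093647  0.04943434 -4.01149429]
[[ 6.000e-04  8.676e-01 -4.972e-01  4.410e-01]
 [-2.000e-04 -4.972e-01 -8.676e-01 -1.564e-01]
 [-1.000e+00  7.000e-04 -1.000e-04  1.244e-01]
 [ 0.000e+00  0.000e+00  0.000e+00  1.000e+00]]
rack xy -0.18993775324861098 -0.0006896536860461492 heading -29.814444315697695
```

View pics/w3z.png

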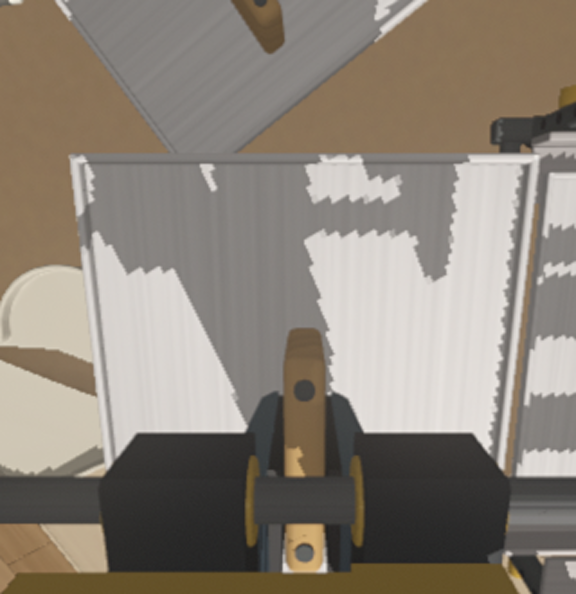

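```bash
python3 - <<'E'
from h import *
P=pose('wrist',np.load('T3.npy'));a=np.radians(-29.65);u=np.array([np.cos(a),np.sin(a)]);v=np.array([-u[1],u[0]])
T=np.load('T3.npy')
for q in ((71,156),(538,156)):
    w=onz('wrist',(q[0]/1.8+150,q[1]/1.8),.120,P);d=w[:2]-[.6064,-.2498];print('corner rack',(d@u).round(4),(d@v).round(4))
# expected pixel of rack features
for l in ((-80,78,120),(-80,104,120),(-80,78,60),(-80,104,60),(-80,78,0),(-75,92,8)):
    l=np.array(l)/1000;p=np.r_[np.array([.6064,-.2498])+l[0]*u+l[1]*v,.0356+l[2]];x=proj('wrist',p,P);print(l,((x-[150,0])*1.8).round(0))
E
```

```text
corner rack -0.2628 0.0931
corner rack -0.1145 0.0927
[-0.08   0.078  0.12 ] [725. 201.]
[-0.08   0.104  0.12 ] [748.  90.]
[-0.08   0.078  0.06 ] [597. 206.]
[-0.08   0.104  0.06 ] [608. 130.]
[-0.08   0.078  0.   ] [529. 209.]
[-0.075  0.092  0.008] [550. 177.]
```

```bash
python3 - <<'E'
import cv2
im=cv2.imread('pics/w3.png')[30:200,430:640]
cv2.imwrite('pics/w3r.png',cv2.resize(im,None,fx=3.5,fy=3.5,interpolation=cv2.INTER_CUBIC))
E
```

```text
(no output)
```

View pics/w3r.png

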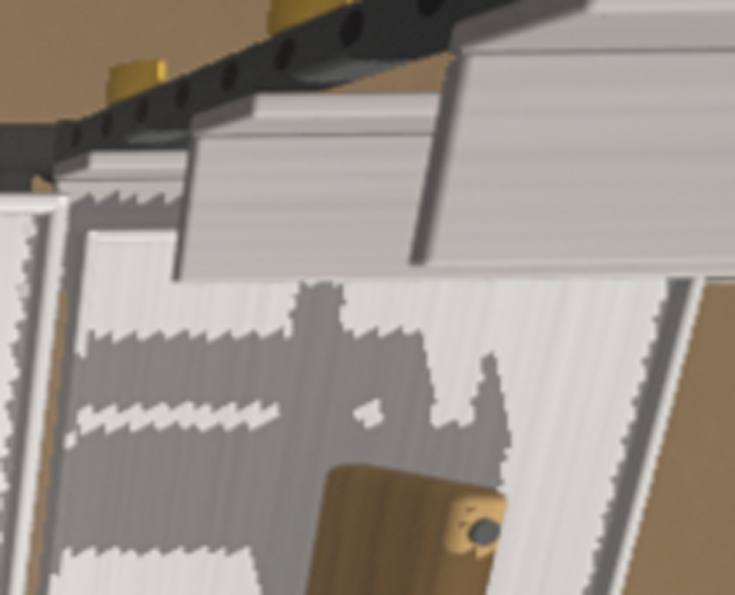

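>>> servo_tool(targets=[0,2.5,-0.1,0,0,0,0,0,2.5,0,0,0,0,0,0,2.5,0,0,0,0,0,0,2.5,0,0,0,0,0,0,1.5,0,0,0,0,0])

```text
t: 7.1
position: [0.5435, -0.2112, 0.1241]
tool_rot: [99.2, 90.0, -20.4]
contact_force: [-0.9, -0.4, -3.8]
width: 0.0116
```

>>> servo_tool(targets=[0,2,0,0,0,0,0,0,1.6,0,0,0,0,0,0,1.2,0,0,0,0,0,0,1,0,0,0,0,0,0,0.3,0,0,0,0,0])

```text
t: 7.6
position: [0.5952, -0.2418, 0.1239]
tool_rot: [105.1, 90.0, -14.5]
contact_force: [0.0, 0.0, -3.5]
width: 0.0117
```

```bash
cat >> h.py <<'E'
def where():
    T=tool();s=ctrl.read_state();a=np.radians(-29.65);u=np.array([np.cos(a),np.sin(a)]);v=np.array([-u[1],u[0]]);d=T[:2,3]-[.6064,-.2498];F=np.array(s['contact_force'])
    print('t',s['t'],'rack',(d@u).round(4),(d@v).round(4),'z',T[2,3].round(4),'F rack',(F[:2]@u).round(1),(F[:2]@v).round(1),F[2].round(1),'w',round(s['width'],4))
E
python3 - <<'E'
from h import *
im=ctrl.snapshot('wrist');cv2.imwrite('pics/w4.png',im[:,:,::-1]);where()
E
```

```text
t 7.65 rack -0.0138 0.0013 z 0.1239 F rack 0.4 0.6 -4.5 w 0.0121
```

View pics/w4.png

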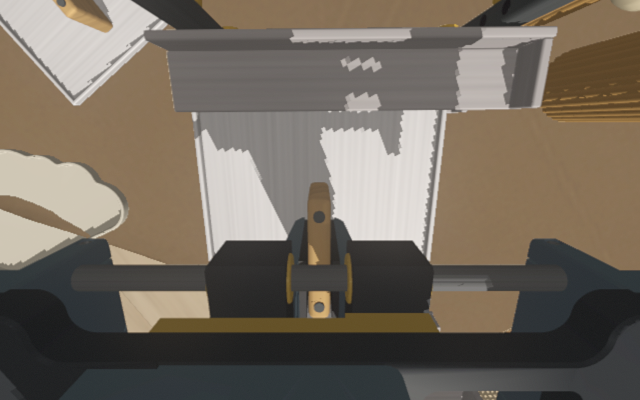

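The sheet is inside, under the top rail pair, with no contact. Lowering onto the rails.

>>> servo_tool(targets=[0.4,0,0,0,0,0,0,0.4,0,0,0,0,0,0,0.2,0,0,0,0,0,0,0.1,0,0,0,0,0,0,0,0,0,0,0,0,0])

```text
t: 8.15
position: [0.5944, -0.2418, 0.1128]
tool_rot: [-87.2, 90.0, 153.1]
contact_force: [0.4, 0.3, -3.9]
width: 0.0118
```

>>> servo_tool(targets=[0.1,0,0,0,0,0,0,0,0,0,0,0,0,0,0.1,0,0,0,0,0,0,0,0,0,0,0,0,0,0,0,0,0,0,0,0])

```text
t: 8.65
position: [0.5946, -0.2418, 0.1109]
tool_rot: [82.9, 90.0, -36.8]
contact_force: [0.4, 0.4, -3.6]
width: 0.0119
```

>>> servo_tool(targets=[0.1,0,0,0,0,0,0,0,0,0,0,0,0,0,0.1,0,0,0,0,0,0,0,0,0,0,0,0,0,0,0,0,0,0,0,0])

```text
t: 9.15
position: [0.5946, -0.2419, 0.1089]
tool_rot: [-88.5, 90.0, 151.9]
contact_force: [0.4, 0.4, -4.5]
width: 0.0117
```

>>> servo_tool(targets=[0.1,0,0,0,0,0,0,0,0,0,0,0,0,0,0,0,0,0,0,0,0,0,0,0,0,0,0,0,0,0,0,0,0,0,0])

```text
t: 9.65
position: [0.5946, -0.2418, 0.1079]
tool_rot: [113.4, 90.0, -6.3]
contact_force: [0.3, 0.2, -4.8]
width: 0.0119
```

>>> servo_tool(targets=[0.1,0,0,0,0,0,0,0,0,0,0,0,0,0,0,0,0,0,0,0,0,0,0,0,0,0,0,0,0,0,0,0,0,0,0])

```text
t: 10.15
position: [0.5947, -0.2419, 0.1074]
tool_rot: [94.6, 90.0, -25.1]
contact_force: [-3.8, 0.7, 5.1]
width: 0.0114
```

>>> servo_tool(targets=[0.1,0,0,0,0,0,0,0,0,0,0,0,0,0,0,0,0,0,0,0,0,0,0,0,0,0,0,0,0,0,0,0,0,0,0])

```text
t: 10.65
position: [0.5947, -0.2419, 0.1074]
tool_rot: [-44.1, 90.0, -163.8]
contact_force: [-9.7, 5.4, 20.0]
width: 0.0121
```

Contact on the rails at z = 0.1074, matching the fit. I'll ease the load, then slide back to the stops.

>>> servo_tool(targets=[-0.15,0,0,0,0,0,0,0,0.2,0,0,0,0,0,0,0.2,0,0,0,0,0,0,0.2,0,0,0,0,0,0,0,0,0,0,0,0])

```text
t: 11.15
position: [0.6002, -0.245, 0.1075]
tool_rot: [95.4, 90.0, -24.3]
contact_force: [-0.3, 0.6, 0.7]
width: 0.0116
```

>>> servo_tool(targets=[0,0.2,0,0,0,0,0,0,0.1,0,0,0,0,0,0,0.1,0,0,0,0,0,0,0,0,0,0,0,0,0,0,0,0,0,0,0])

```text
t: 11.65
position: [0.6034, -0.2469, 0.1075]
tool_rot: [93.8, 90.0, -25.8]
contact_force: [-2.7, 0.9, 2.8]
width: 0.012
```

>>> servo_tool(targets=[0,0.1,0,0,0,0,0,0,0.1,0,0,0,0,0,0,0,0,0,0,0,0,0,0,0,0,0,0,0,0,0,0,0,0,0,0])

```text
t: 12.15
position: [0.6051, -0.2478, 0.1075]
tool_rot: [94.3, 90.0, -25.4]
contact_force: [-2.0, 0.8, 3.9]
width: 0.0118
```

```bash
python3 -c "
from h import *;where()"
```

```text
t 12.15 rack -0.0021 0.0011 z 0.1075 F rack -2.2 -0.3 3.9 w 0.0118
```

>>> servo_tool(targets=[0,0.1,0,0,0,0,0,0,0.1,0,0,0,0,0,0,0,0,0,0,0,0,0,0,0,0,0,0,0,0,0,0,0,0,0,0])

```text
t: 12.65
position: [0.6056, -0.2483, 0.1074]
tool_rot: [-82.2, 89.8, 158.1]
contact_force: [-13.6, 6.5, 11.6]
width: 0.0119
```

>>> servo_tool(targets=[0,0.1,0,0,0,0,0,0,0,0,0,0,0,0,0,0,0,0,0,0,0,0,0,0,0,0,0,0,0,0,0,0,0,0,0])

```text
t: 13.15
position: [0.6057, -0.2484, 0.1074]
tool_rot: [-81.6, 89.7, 158.8]
contact_force: [-19.3, 8.9, 18.2]
width: 0.0119
```

Stops reached (about 21 N, no further travel). Easing the push, then releasing.

>>> servo_tool(targets=[-0.05,-0.15,0,0,0,0,0,0,0,0,0,0,0,0,0,0,0,0,0,0,0.3,0,0,0,0,0,0,0.5,0,0,0,0,0,0,0.5])

```text
t: 13.65
position: [0.6068, -0.2488, 0.1081]
tool_rot: [100.0, 89.9, -19.6]
contact_force: [-0.0, 0.2, 0.3]
width: 0.033
```

>>> servo_tool(targets=[0,0,0,0,0,0,0.5,0,0,0,0,0,0,0.5,0,0,0,0,0,0,0.5,0,0,0,0,0,0,0.5,0,0,0,0,0,0,0.5])

```text
t: 14.15
position: [0.6063, -0.2485, 0.108]
tool_rot: [97.6, 90.0, -22.1]
contact_force: [0.2, 0.1, 0.8]
width: 0.0457
```

```bash
python3 -c "
from h import *;where()"
```

```text
t 14.15 rack -0.0007 0.0011 z 0.108 F rack 0.1 0.2 0.8 w 0.0457
```

Rise straight up clear of the rack, then look.

>>> servo_tool(targets=[-1,0,0,0,0,0,0.5,-2,0,0,0,0,0,0.5,-3,0,0,0,0,0,0.5,-4,0,0,0,0,0,0.5,-4,0,0,0,0,0,0.5])

```text
t: 14.65
position: [0.606, -0.2484, 0.25]
tool_rot: [-93.0, 90.0, 147.3]
contact_force: [0.8, 0.2, 0.3]
width: 0.0456
```

>>> servo_tool(targets=[-4,0,-1,0,0,0,0.5,-4,0,-1,0,0,0,0.5,-4,0,-1,0,0,0,0.5,-3,0,-1,0,0,0,0.5,0,0,0,0,0,0,0.5])

```text
t: 15.15
position: [0.6278, -0.2134, 0.4039]
tool_rot: [100.5, 89.6, -19.1]
contact_force: [-0.2, -0.8, -0.1]
width: 0.0456
```

```bash
python3 - <<'E'
from h import *
for i in range(3): ctrl.snapshot('wrist')
T=tool();im=ctrl.snapshot('wrist');where();np.save('T5.npy',T);cv2.imwrite('pics/w5.png',im[:,:,::-1])
cv2.imwrite('pics/w5c.png',cv2.resize(im[100:290,240:420,::-1],None,fx=3,fy=3,interpolation=cv2.INTER_CUBIC))
P=pose('wrist',T);a=np.radians(-29.65);u=np.array([np.cos(a),np.sin(a)]);v=np.array([-u[1],u[0]])
for l in ((-75,92,68),(75,92,68),(-75,-92,68),(75,-92,68),(0,35,107),(0,-35,107),(-80,78,120),(80,78,120),(-80,-78,120)):
    m=np.array(l)/1000;p=np.r_[np.array([.6064,-.2498])+m[0]*u+m[1]*v,.0354+m[2]];print(l,((proj('wrist',p,P)-[240,100])*3).round(0))
E
```

```text
t 15.35 rack -0.0012 0.0408 z 0.3969 F rack -0.2 0.1 -0.2 w 0.0456
(-75, 92, 68) [ 95. 109.]
(75, 92, 68) [378. 109.]
(-75, -92, 68) [109. 430.]
(75, -92, 68) [364. 430.]
(0, 35, 107) [237. 229.]
(0, -35, 107) [237. 360.]
(-80, 78, 120) [ 69. 145.]
(80, 78, 120) [405. 145.]
(-80, -78, 120) [ 84. 446.]
```

View pics/w5c.png

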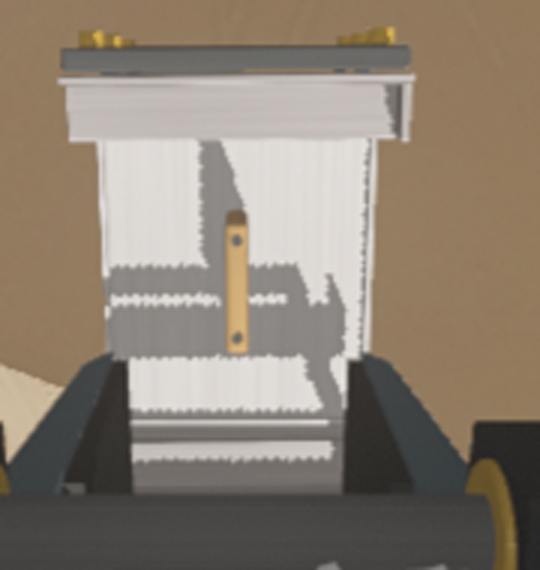

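The grip sits at column 237 as predicted, from row 222 to 352. The sheet is square with the ledges and resting at rail height. Handing in.

```bash
python3 -c "
from h import *;where();print(ctrl.job_done())"
```

```text
t 15.35 rack -0.0012 0.0408 z 0.3969 F rack -0.2 0.1 -0.2 w 0.0456
the job is handed in; nothing more can be done
None
```

The wide sheet is in the rack on the middle pair of rails, directly above the sheet already there. It was lowered until it touched the rails, pushed back to the stops and released. I handed the job in at about 15.4 s, with the gripper raised clear of the rack.

- **Rails:** contact came with the sheet's underside at about 0.0954 m, against the 0.0956 m I had estimated from the camera. The highest upward reading was about 20 N.
- **Stops:** the sheet stopped moving at about 21 N of back force, with its centre within about 1 mm of fully home.
- **After release:** the last wrist picture shows the sheet square between the rails, with its grip centred front to back as predicted. Sideways, the grip and the ledge edge both appear 5–8 px (in a 3x enlarged crop) off the prediction. Because both shift the same way, I take it as a 2–3 mm calibration or rack-fit offset, well inside the 12 mm clearance to each wall.
- **Narrow sheet:** I never touched it, though the last picture was not framed on it.

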